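Re-sort the machine tools into their coloured docks

TASK

The four machine attachments have been put back in the wrong docks: stand each one flat and upright inside the dock of its own colour, leaving the pale spare dock empty. No dock can hold two tools, so use a free dock as a stopover where needed, and never let a tool tip over on the way.

Things in the scene. Friction and masses are not known exactly. Their poses are not given: they have to be found in the camera images.
- tool_red_c (a point): The drill chuck: red sleeve, steel cone nose with three short jaws. An upright round machine-tool attachment, 76 mm tall, about 0.4 kg, standing on a flat 46 mm diameter steel foot (8 mm high); the sleeve above it, to be gripped, is a plain cylinder 42 mm in diameter from 8 to 52 mm above the underside. This point is on its axis, half-way up, 38 mm above the underside; z is its own axis (up).
- tool_blue_c (a point): The collet chuck: blue sleeve, round steel nut and a thin brass-coloured pin on top. An upright round machine-tool attachment, 76 mm tall, about 0.4 kg, standing on a flat 46 mm diameter steel foot (8 mm high); the sleeve above it, to be gripped, is a plain cylinder 42 mm in diameter from 8 to 52 mm above the underside. This point is on its axis, half-way up, 38 mm above the underside; z is its own axis (up).
- tool_yellow_c (a point): The boring head: yellow sleeve, dark square steel block and a thin off-centre steel pin on top. An upright round machine-tool attachment, 76 mm tall, about 0.4 kg, standing on a flat 46 mm diameter steel foot (8 mm high); the sleeve above it, to be gripped, is a plain cylinder 42 mm in diameter from 8 to 52 mm above the underside. This point is on its axis, half-way up, 38 mm above the underside; z is its own axis (up).
- tool_green_c (a point): The centre: green sleeve, small steel pointed cone on top. An upright round machine-tool attachment, 76 mm tall, about 0.4 kg, standing on a flat 46 mm diameter steel foot (8 mm high); the sleeve above it, to be gripped, is a plain cylinder 42 mm in diameter from 8 to 52 mm above the underside. This point is on its axis, half-way up, 38 mm above the underside; z is its own axis (up).
- dock_red: The red dock, fixed to the bench: a shallow round red plastic dish, 90 mm outside diameter, recess 70 mm in diameter with a black floor 4 mm above the bench, rim top 10 mm above the bench. Origin at the centre of its underside, on the bench; z up. Low odds and ends (under 40 mm tall) lie on the bench between the docks, none closer than about 25 mm to a dock.
- dock_blue: The blue dock, fixed to the bench: a shallow round blue plastic dish, 90 mm outside diameter, recess 70 mm in diameter with a black floor 4 mm above the bench, rim top 10 mm above the bench. Origin at the centre of its underside, on the bench; z up. 
- dock_yellow: The yellow dock, fixed to the bench: a shallow round yellow plastic dish, 90 mm outside diameter, recess 70 mm in diameter with a black floor 4 mm above the bench, rim top 10 mm above the bench. Origin at the centre of its underside, on the bench; z up. 
- dock_green: The green dock, fixed to the bench: a shallow round green plastic dish, 90 mm outside diameter, recess 70 mm in diameter with a black floor 4 mm above the bench, rim top 10 mm above the bench. Origin at the centre of its underside, on the bench; z up. 
- dock_grey: The spare dock, pale grey-white, otherwise the same as the others: 90 mm outside diameter, 70 mm recess, floor 4 mm and rim 10 mm above the bench. The green tool stands in it at the start. Origin at the centre of its underside, on the bench; z up.
Things that resemble listed ones, but are neither listed nor needed, are in the scene too. What is shaped like the part that bears tool_red_c but orange or purple is not meant.

How it is judged:
By the outcome, as a careful person would: the job done as asked, in the order asked, and still so for the second after the job is handed in, with the robot touching nothing.
It also fails if it takes over 120 s, if anything falls off the work surface, if the arm or the gripper's body presses on something with over 40 N, if the wrist force passes 120 N, or if a joint passes its speed limit or range.

ROBOT

A 7-joint arm with a two-finger parallel gripper is mounted at the origin on the work surface. World frame = base frame: x ahead of the robot, y to its left, z up, the work surface at z = 0. Lengths are in m, angles in rad, forces in N, time in s.
With the tool pointing down it reaches from about 0.4 to 0.85 m from the base axis. Payload 10.4 kg.
Tool frame: the origin (TCP) lies at the very end of the fingers, on their centre line; the grasp point (between the pads) lies r.hold_point_z behind it (r.hold_point_z is the distance from the TCP to the grasp point, in m); x points along the fingers, y is the direction in which the jaws open and shut, and the axes are right-handed (so a half turn about x gives the same grasp; the last joint's range is limited). The gripper opens to 87 mm and grips with 3 to 60 N. Pads are 19 mm wide; open, the fingers measure 117 mm over their backs; the gripper's body (75 mm by 190 mm) begins 51 mm behind the grasp point.
Start: joints at [1.092, 0.332, -0.065, 1.46, 0.022, 1.35, -0.088], TCP at [0.275, -0.561, 0.223] pointing down, gripper open.
Joint ranges: [-2.6, 2.6], [-0.5, 2.12], [-1.47, 1.34], [0.16, 2.42], [-1.27, 4.41], [0.06, 2.06], [-2.6, 2.6]. Speed limits (rad/s): [2.22, 2.22, 2.79, 2.79, 3.14, 3.14, 3.14].

INTERFACE

Orientations are given as a unit quaternion [x, y, z, w].
In Python, from bench import r, vision, close_job gives the robot as it stands. The module is installed in compiled form; this text tells all that it offers.
- The arm moves only by the shell command python3 -m pendant 'ROWS' [OPENING] [FORCE]. ROWS is text: rows parted by semicolons, each of 6 numbers parted by spaces: the shift along the tool's x, y, z in units of 0.25 m (1.0 is 0.25 m), then the turn, a rotation vector about the tool's x, y, z in units of 1.5 rad (1.0 is 1.5 rad). A call has 1 to 8 rows; each row is the pose to reach, as a shift and turn from the pose commanded when the call began, along the tool's axes at that moment; what a row does not reach only later rows make up. A row lasts 1/10 s, in which the tool goes at most 50 mm and 8.59 degrees, less where a joint would pass 70% of its speed; a pose out of reach is approached as far as the arm can. A call with a number of a shift or a turn outside -1 to 1 is refused whole. A call with a gripper value outside its range is refused whole. OPENING is the gripper command: -1 is shut, 1 is fully open, values between are in proportion, set as the call begins (- or left out, the last holds). The fingers move at their own pace and stop on an object; FORCE is the grip in N (left out, the last holds). Time passes only in rows, so rows that repeat a pose let the fingers close. It gives the time, the measured TCP pose, the force and the opening at its end, in the units of the state.
- r.read_state(): the state, without advancing time (a new reading comes with each control period).
- vision.camera(name): name is "scene" or "top"; returns (picture, depth): 384x512x3 uint8, blue, green, red; 384x512 float32, m along the optical axis (not along the pixel's ray), 0 where there is no reading.
- vision.get_calibration(name): a dict with "camera_matrix" (3x3 intrinsics, pixels), "k1" (the pictures are not rectified: a ray, as slopes to the right and down, at radius r is drawn at 1 + k1 r^2 times it, then the intrinsics apply), "rvec" (rotation vector, rad) and "tvec" (3), from world to camera coordinates, as OpenCV has them. Camera axes: x right, y down, z forward; pixel columns grow to the right and rows downward; lengths in m; the calibration is good to about 2 mm. A picture is of the moment at which its call begins. get_calibration takes no time and is no camera call.
- close_job(): hands the job in, once; it reports no verdict.
The state is a dict: "time": time; "joint_positions": joint angles; "joint_vel": joint speeds; "joint_torque": joint torques, N m; "ee_pos": TCP position; "eef_rot": TCP orientation; "ft_force": force on the tool from outside, world axes, zero at the start; "torque": the same for the moment, N m; "width": finger opening in m.
Only numpy, scipy, OpenCV 4.12 (cv2) and the standard library are available. Lean on these libraries where they do the work, as an engineer would, in place of code of your own. Each camera call takes 0.05 s, during which the arm holds its last target. There are 200 camera calls.

## Working session

There is one attempt and no reset: what is moved stays moved. The work goes in short steps, Python scripts to look and compute and a shell command to move; the robot and the scene stay as the last step left them, time stands still between calls to the robot, and variables do not carry over. Pictures are saved under pics/ and viewed, about 12 in all and at most 16, crops included, and the job is handed in when it is done.

```bash
mkdir -p pics
python3 - <<'E'
from bench import r, vision
import cv2
print(r.read_state(), r.hold_point_z)
for n in("scene","top"):
    p,d=vision.camera(n); cv2.imwrite(f"pics/{n}0.png",p); print(vision.get_calibration(n))
E
```

```text
{'time': 0.0, 'joint_positions': array([ 1.09239683,  0.33282035, -0.06469057,  1.46095597,  0.02160416,
        1.34987686, -0.08853304]), 'joint_vel': array([ 9.91521315e-04, -1.13384627e-04, -9.17709552e-05,  1.07480704e-04,
        6.01473515e-05,  2.41850270e-04,  9.39402181e-04]), 'joint_torque': array([-3.82087173e-04, -6.23251820e+01,  2.43303704e-02, -3.89907646e+01,
       -6.12981780e-02,  3.95247561e-02,  1.64611438e-04]), 'ee_pos': array([ 0.27493178, -0.56085343,  0.22177909]), 'eef_rot': array([-0.68869109, -0.16021502,  0.68895807, -0.15928751]), 'ft_force': array([ 0.10866125,  0.41505438, -0.27035843]), 'torque': array([ 0.00988867, -0.01365933, -0.00404823]), 'width': 0.08690801918390167} 0.0187
{'camera_matrix': array([[432.26561789,   0.        , 255.61113916],
       [  0.        , 432.26561789, 181.98644933],
       [  0.        ,   0.        ,   1.        ]]), 'k1': -0.0381010570925656, 'rvec': array([ 1.49941764,  1.84797752, -0.96790525]), 'tvec': array([ 0.08758364, -0.23241372,  1.52755633])}
{'camera_matrix': array([[351.9264125 ,   0.        , 256.74050649],
       [  0.        , 351.9264125 , 194.29913652],
       [  0.        ,   0.        ,   1.        ]]), 'k1': -0.0024257220793026724, 'rvec': array([ 2.1239018 , -2.11906275,  0.2079143 ]), 'tvec': array([0.01141545, 0.4809551 , 0.85901647])}
```

View pics/scene0.png

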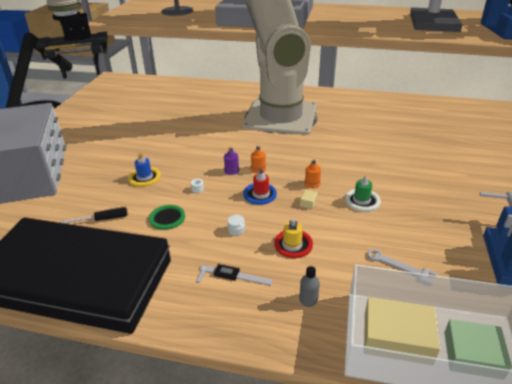

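View pics/top0.png

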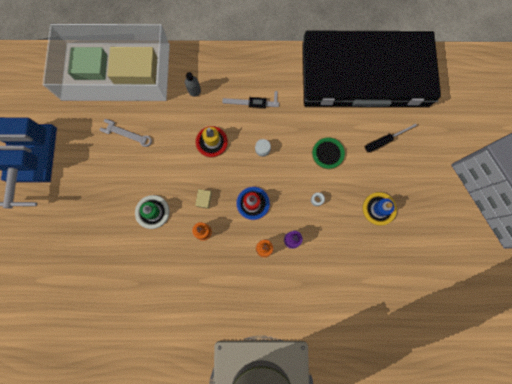

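The top view shows yellow in the red dock (211,140), red in blue (253,203), blue in yellow (380,208), green in the spare dock (152,211) and an empty green dock (328,153). The orange and purple things are decoys. The plan is green→green, blue→grey, yellow→yellow, red→red, blue→blue.

```bash
cat > h.py <<'E'
import numpy as np, cv2
from bench import r, vision
from scipy.spatial.transform import Rotation as R
def cal(n):
    c=vision.get_calibration(n); M=cv2.Rodrigues(c["rvec"])[0]; return c["camera_matrix"],c["k1"],M,-M.T@c["tvec"]
def rays(n,uv):
    K,k,M,C=cal(n); d=cv2.undistortPoints(np.float64(uv).reshape(-1,1,2),K,np.array([k,0,0,0.]))[:,0]
    return np.c_[d,np.ones(len(d))],M,C
def plane(n,uv,z):
    d,M,C=rays(n,uv); w=d@M; return C+w*((z-C[2])/w[:,2])[:,None]
def cloud(n,dep,mask):
    v,u=np.nonzero(mask&(dep>0)); d,M,C=rays(n,np.c_[u,v]); return C+(d*dep[v,u][:,None])@M
HUE=dict(red=[(0,5),(174,180)],blue=[(105,125)],yellow=[(22,34)],green=[(50,85)])
def cmask(p,c):
    h=cv2.cvtColor(p,cv2.COLOR_BGR2HSV); m=0
    for a,b in HUE[c]: m=m|cv2.inRange(h,(a,120,50),(b,255,255))
    return m>0
def circ(P):  # min. enclosing circle, mm
    c,q=cv2.minEnclosingCircle((P[:,:2]*1000).astype(np.float32)); return np.round(c,1),round(q,1)
def go(x,y,z,deg=None):
    """units for a move of the TCP to x,y,z; axes of the current tool"""
    s=r.read_state(); T=R.from_quat(s["eef_rot"]); print("tcp",s["ee_pos"].round(4),"shift",(T.inv().apply(np.array([x,y,z])-s["ee_pos"])/.25).round(3))
E
python3 - <<'E'
from h import *
T=R.from_quat(r.read_state()["eef_rot"]); print(T.as_matrix().round(3)); print("camtop",cal("top")[3],"scene",cal("scene")[3])
for n in("top","scene"):
    p,d=vision.camera(n)
    for c in HUE:
        k,lab,st,ce=cv2.connectedComponentsWithStats(cmask(p,c).astype(np.uint8))
        for i in range(1,k):
            if st[i,4]<25: continue
            P=cloud(n,d,lab==i)
            if len(P)==0 or not(0.35<np.hypot(*P[:,:2].mean(0))<.85): continue
            lo=P[P[:,2]<.016]; hi=P[(P[:,2]>.05)&(P[:,2]<.062)]
            print(n,c,ce[i].round(),st[i,4],"z",P[:,2].min().round(3),P[:,2].max().round(3),"low",len(lo),circ(lo) if len(lo) else '',"hi",len(hi),circ(hi) if len(hi) else '', (hi.mean(0)*1000).round(1) if len(hi) else '')
# grey dock: pale low-saturation pixels near (152,211)
p,d=vision.camera("top"); h=cv2.cvtColor(p,cv2.COLOR_BGR2HSV); m=cv2.inRange(h,(0,0,150),(180,50,255))>0
m[:185]=0;m[240:]=0;m[:,:125]=0;m[:,180:]=0; v,u=np.nonzero(m); print("grey",circ(plane("top",np.c_[u,v],.01)))
for c,(x,y) in dict(red=(211,140),blue=(253,203),yellow=(380,208),green=(328,153)).items():
    m=cmask(p,c); q=np.zeros_like(m); q[y-22:y+22,x-22:x+22]=1; v,u=np.nonzero(m&q); print(c,"dock ray",circ(plane("top",np.c_[u,v],.01)))
E
```

```text
[[-0.001  0.44  -0.898]
 [ 0.001 -0.898 -0.44 ]
 [-1.    -0.001  0.   ]]
camtop [0.30756692 0.01479429 0.93516904] scene [1.36435865 0.21936724 0.69679184]
top red [212. 144.] 291 z 0.001 0.016 low 291 (array([637.4, 138.6]), 44.1) hi 0  
top red [252. 201.] 172 z 0.002 0.062 low 25 (array([473.5,  26.5]), 24.2) hi 130 (array([463.6,  27. ]), 20.7) [462.6  26.8  56.3]
top blue [ 30. 157.] 1807 z 0.006 0.116 low 55 (array([599.6, 574.3]), 75.1) hi 115 (array([601.9, 624.8]), 73.5) [599.1 611.7  56.8]
top blue [253. 203.] 355 z 0.002 0.015 low 353 (array([465.5,  22.7]), 43.3) hi 0  
top blue [382. 208.] 184 z 0.003 0.06 low 5 (array([ 455.5, -328.8]), 22.7) hi 125 (array([ 449.1, -313.5]), 20.4) [ 446.8 -308.8   55.9]
top yellow [211. 138.] 169 z 0.004 0.068 low 6 (array([655.2, 142.6]), 23.2) hi 112 (array([639.3, 136.4]), 20.0) [634.3 134.9  56.2]
top yellow [377. 209.] 348 z 0.0 0.014 low 348 (array([ 453.7, -313.7]), 46.2) hi 0  
top green [329. 153.] 322 z 0.001 0.015 low 320 (array([ 605.5, -183.1]), 43.8) hi 0  
top green [149. 211.] 166 z 0.003 0.061 low 3 (array([446. , 302.9
[... 546 characters left out ...]
1]), 73.6) hi 98 (array([612. , 580.8]), 54.0) [620.9 582.9  56.5]
scene yellow [144. 179.] 216 z 0.001 0.025 low 213 (array([ 451.5, -310.4]), 47.3) hi 0  
scene yellow [292. 236.] 325 z 0.006 0.06 low 1 (array([619.4, 156.2]), 0.0) hi 133 (array([641.3, 134.9]), 20.5) [648.  137.1  56. ]
scene green [363. 191.] 206 z 0.019 0.06 low 0  hi 71 (array([445.2, 287.4]), 17.6) [451.5 287.3  55.8]
scene green [166. 218.] 314 z 0.002 0.015 low 312 (array([ 607.5, -183.7]), 43.5) hi 0  
grey (array([441. , 291.7]), 44.4)
red dock ray (array([637.3, 138.4]), 44.0)
blue dock ray (array([465.6,  22.9]), 43.3)
yellow dock ray (array([ 450.5, -314.5]), 45.1)
green dock ray (array([ 604.9, -183.2]), 43.8)
```

Both views agree to within a few mm, against about 12 mm of slack in each dock. To shorten the travel I'll use the green dock as the stopover: blue→green dock, yellow→yellow, red→red, blue→blue, green→green. I'm moving above blue first.

```bash
python3 -m pendant '0.1 -0.2 -0.36 0 0 0;0.1 -0.4 -0.7 0 0 0;0.1 -0.579 -1 0 0 0;0.1 -0.579 -1 0 0 0;0.1 -0.579 -1 0 0 0;0.1 -0.579 -1 0 0 0;0.1 -0.579 -1 0 0 0;0.1 -0.579 -1 0 0 0' 1 40; python3 -c "
from h import *
go(.450,-.3135,.15); go(.450,-.3135,.022)"
```

```text
time: 1.05
ee_pos: [0.4363, -0.3206, 0.1976]
eef_rot: [-0.689, -0.16, 0.689, -0.161]
ft_force: [-1.0, -1.3, -0.0]
width: 0.0875
tcp [ 0.4363 -0.3206  0.1976] shift [ 0.19  -0.001 -0.062]
tcp [ 0.4363 -0.3206  0.1976] shift [ 0.702 -0.001 -0.062]
```

```bash
python3 -m pendant '0.15 0 -0.062 0 0 0;0.3 0 -0.062 0 0 0;0.4 0 -0.062 0 0 0;0.5 0 -0.062 0 0 0;0.6 0 -0.062 0 0 0;0.7 0 -0.062 0 0 0;0.7 0 -0.062 0 0 0' 1 40; python3 -c "
from h import *
p,d=vision.camera('scene'); cv2.imwrite('pics/s1.png',cv2.resize(p[110:230,80:240],None,fx=4,fy=4))
go(.450,-.3135,.022)"
```

```text
time: 1.75
ee_pos: [0.4467, -0.3147, 0.0194]
eef_rot: [-0.687, -0.16, 0.691, -0.158]
ft_force: [-0.3, -0.9, 0.1]
width: 0.0868
tcp [ 0.448  -0.3151  0.0215] shift [-0.002 -0.002 -0.01 ]
```

View pics/s1.png

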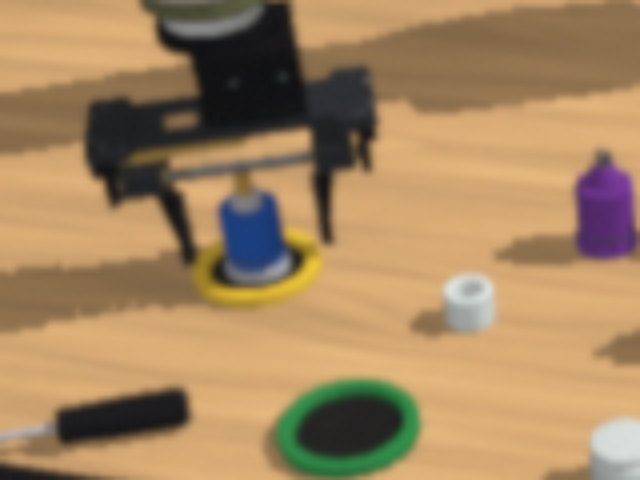

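The fingers straddle the blue tool above the dock rim (about (245,235) in the crop), so I'm gripping.

```bash
python3 -m pendant '0 0 0 0 0 0;0 0 0 0 0 0;0 0 0 0 0 0;0 0 0 0 0 0;0 0 0 0 0 0;0 0 0 0 0 0;0 0 0 0 0 0;0 0 0 0 0 0' -1 35;  python3 -m pendant '-0.05 0 0 0 0 0;-0.15 0 0 0 0 0;-0.25 0 0 0 0 0;-0.35 0 0 0 0 0;-0.45 0 0 0 0 0;-0.51 0 0 0 0 0;-0.51 0 0 0 0 0;-0.51 0 0 0 0 0';python3 -c "
from h import *
go(.606,-.1835,.15); go(.606,-.1835,.022)"
```

```text
time: 2.6
ee_pos: [0.45, -0.3146, 0.0227]
eef_rot: [0.689, 0.16, -0.689, 0.16]
ft_force: [1.1, -2.2, 0.9]
width: 0.0413
time: 3.4
ee_pos: [0.4493, -0.3141, 0.1492]
eef_rot: [-0.689, -0.16, 0.689, -0.16]
ft_force: [-0.7, -0.0, -4.6]
width: 0.0414
tcp [ 0.4493 -0.3141  0.1492] shift [-0.003 -0.193 -0.793]
tcp [ 0.4493 -0.3141  0.1492] shift [ 0.509 -0.193 -0.793]
```

```bash
python3 -m pendant '0 -0.02 -0.08 0 0 0;0 -0.06 -0.22 0 0 0;0 -0.1 -0.38 0 0 0;0 -0.14 -0.54 0 0 0;0 -0.17 -0.68 0 0 0;0 -0.19 -0.76 0 0 0;0 -0.193 -0.793 0 0 0;0 -0.193 -0.793 0 0 0';python3 -m pendant '0.1 0 0 0 0 0;0.2 0 0 0 0 0;0.3 0 0 0 0 0;0.4 0 0 0 0 0;0.46 0 0 0 0 0;0.48 0 0 0 0 0;0.48 0 0 0 0 0;0.48 0 0 0 0 0';python3 -c "
from h import *
go(.606,-.1835,.023)
p,d=vision.camera('scene'); cv2.imwrite('pics/s2.png',cv2.resize(p[130:280,80:280],None,fx=4,fy=4))"
```

```text
time: 4.2
ee_pos: [0.6063, -0.183, 0.1484]
eef_rot: [-0.688, -0.161, 0.689, -0.16]
ft_force: [-0.1, -0.5, -3.7]
width: 0.0407
time: 5.0
ee_pos: [0.6072, -0.1843, 0.0313]
eef_rot: [0.689, 0.159, -0.688, 0.16]
ft_force: [-0.3, 0.4, -4.2]
width: 0.0415
tcp [ 0.6072 -0.1843  0.0313] shift [ 0.033 -0.005  0.003]
```

View pics/s2.png

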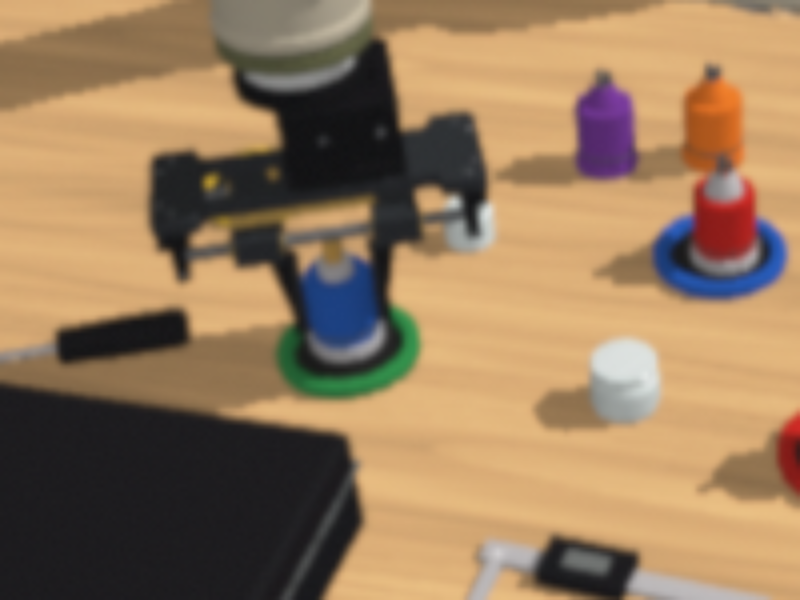

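Blue (crop (340,310)) is centred over the green dock with 8 mm still to lower.

```bash
python3 -m pendant '0.01 0 0 0 0 0;0.02 0 0 0 0 0;0.03 0 0 0 0 0;0.033 0 0 0 0 0;0.033 0 0 0 0 0';python3 -m pendant '0 0 0 0 0 0;0 0 0 0 0 0;0 0 0 0 0 0;0 0 0 0 0 0;0 0 0 0 0 0;0 0 0 0 0 0' 1; python3 -m pendant '-0.1 0 0 0 0 0;-0.25 0 0 0 0 0;-0.4 0 0 0 0 0;-0.52 0 0 0 0 0;-0.52 0 0 0 0 0;-0.52 0 0 0 0 0';python3 -c "
from h import *
go(.640,.136,.15); go(.64,.136,.022)"
```

```text
time: 5.55
ee_pos: [0.6068, -0.1838, 0.0227]
eef_rot: [0.689, 0.16, -0.689, 0.16]
ft_force: [-3.9, 0.6, 4.8]
width: 0.041
time: 6.15
ee_pos: [0.6066, -0.1838, 0.0218]
eef_rot: [0.689, 0.16, -0.689, 0.16]
ft_force: [-0.5, -0.9, -0.1]
width: 0.0808
time: 6.75
ee_pos: [0.6068, -0.1839, 0.1522]
eef_rot: [0.689, 0.159, -0.688, 0.16]
ft_force: [0.5, 0.8, -1.2]
width: 0.087
tcp [ 0.6068 -0.1839  0.1522] shift [ 0.008 -1.09  -0.682]
tcp [ 0.6068 -0.1839  0.1522] shift [ 0.52  -1.091 -0.682]
```

```bash
python3 -m pendant '0 -0.15 -0.1 0 0 0;0 -0.32 -0.2 0 0 0;0 -0.48 -0.3 0 0 0;0 -0.64 -0.4 0 0 0;0 -0.8 -0.5 0 0 0;0 -0.95 -0.6 0 0 0;0 -1 -0.68 0 0 0;0 -1 -0.68 0 0 0' ;python3 -m pendant '0 -0.09 0 0 0 0;0 -0.09 0 0 0 0;0 -0.09 0 0 0 0';python3 -c "
from h import *
go(.64,.136,.022)
p,d=vision.camera('top'); cv2.imwrite('pics/t3.png',p)
for c,(x,y) in dict(yellow=(211,138),blue=(329,153)).items():
    m=cmask(p,c); q=np.zeros_like(m); q[y-25:y+25,x-25:x+25]=1; P=cloud('top',d,m&q); P=P[(P[:,2]>.05)&(P[:,2]<.062)]; print(c,len(P),circ(P) if len(P) else '')
"
```

```text
time: 7.55
ee_pos: [0.6484, 0.1204, 0.1497]
eef_rot: [-0.688, -0.163, 0.689, -0.161]
ft_force: [-0.6, -0.5, 0.0]
width: 0.087
time: 7.85
ee_pos: [0.6389, 0.1348, 0.1509]
eef_rot: [-0.688, -0.16, 0.689, -0.16]
ft_force: [0.1, 0.3, -0.0]
width: 0.087
tcp [0.6389 0.1348 0.1509] shift [ 0.516 -0.003 -0.007]Traceback (most recent call last):
  File "<string>", line 6, in <module>
    m=cmask(p,c); q=np.zeros_like(m); q[y-25:y+25,x-25:x+25]=1; P=cloud('top',d,m&q); P=P[(P[:,2]>.05)&(P[:,2]<.062)]; print(c,len(P),circ(P) if len(P) else '')
                                                                  ~~~~~^^^^^^^^^^^^^
  File "h.py", line 12, in cloud
    v,u=np.nonzero(mask&(dep>0)); d,M,C=rays(n,np.c_[u,v]); return C+(d*dep[v,u][:,None])@M
                                        ~~~~^^^^^^^^^^^^^^
  File "h.py", line 7, in rays
    K,k,M,C=cal(n); d=cv2.undistortPoints(np.float64(uv).reshape(-1,1,2),K,np.array([k,0,0,0.]))[:,0]
                      ~~~~~~~~~~~~~~~~~~~^^^^^^^^^^^^^^^^^^^^^^^^^^^^^^^^^^^^^^^^^^^^^^^^^^^^^^^
cv2.error: OpenCV(4.12.0) /io/opencv/modules/calib3d/src/undistort.dispatch.cpp:347: error: (-215:Assertion failed) CV_IS_MAT(_src) && CV_IS_MAT(_dst) && (_src->rows == 1 || _src->cols == 1) && (_dst->rows == 1 || _dst->cols == 1) && _src->cols + _src->rows - 1 == _dst->rows + _dst->cols - 1 && (CV_MAT_TYPE(_src->type) == CV_32FC2 || CV_MAT_TYPE(_src->type) == CV_64FC2) && (CV_MAT_TYPE(_dst->type) == CV_32FC2 || CV_MAT_TYPE(_dst->type) == CV_64FC2) in function 'cvUndistortPointsInternal'
```

View pics/t3.png

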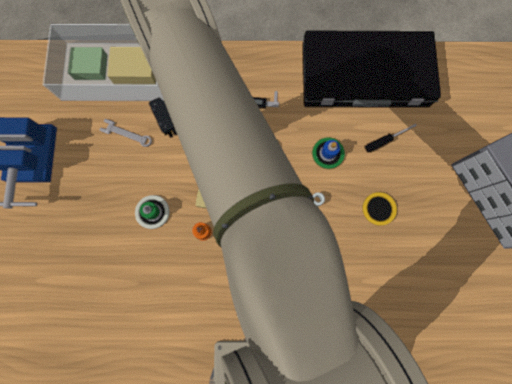

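Blue stands upright in the green dock (330,151) and the yellow dock (380,208) is empty. The arm hides the yellow tool. I'm descending on yellow and will check from the side.

```bash
python3 -m pendant '0.1 -0.003 -0.007 0 0 0;0.2 -0.003 -0.007 0 0 0;0.3 -0.003 -0.007 0 0 0;0.4 -0.003 -0.007 0 0 0;0.5 -0.003 -0.007 0 0 0;0.516 -0.003 -0.007 0 0 0;0.516 -0.003 -0.007 0 0 0;0.516 -0.003 -0.007 0 0 0';python3 -c "
from h import *
go(.64,.136,.022)
p,d=vision.camera('scene'); cv2.imwrite('pics/s4.png',cv2.resize(p[150:280,220:380],None,fx=4,fy=4))"
```

```text
time: 8.7
ee_pos: [0.6415, 0.1368, 0.0242]
eef_rot: [0.69, 0.159, -0.688, 0.16]
ft_force: [0.2, 1.0, 0.3]
width: 0.087
tcp [0.6415 0.1368 0.0242] shift [0.009 0.    0.007]
```

View pics/s4.png

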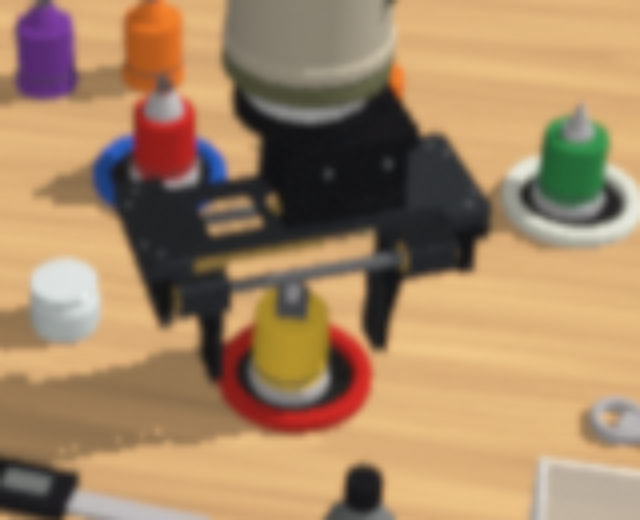

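The fingers straddle yellow (crop (290,340)). Gripping and lifting.

```bash
python3 -m pendant '0 0 0 0 0 0;0 0 0 0 0 0;0 0 0 0 0 0;0 0 0 0 0 0;0 0 0 0 0 0;0 0 0 0 0 0;0 0 0 0 0 0;0 0 0 0 0 0' -1 35;  python3 -m pendant '-0.05 0 0 0 0 0;-0.15 0 0 0 0 0;-0.25 0 0 0 0 0;-0.35 0 0 0 0 0;-0.45 0 0 0 0 0;-0.51 0 0 0 0 0;-0.51 0 0 0 0 0;-0.51 0 0 0 0 0';python3 -c "
from h import *
go(.451,-.3145,.15); go(.451,-.3145,.022)"
```

```text
time: 9.55
ee_pos: [0.6406, 0.1369, 0.0228]
eef_rot: [0.689, 0.16, -0.689, 0.16]
ft_force: [0.5, -1.5, 0.2]
width: 0.0411
time: 10.35
ee_pos: [0.6401, 0.137, 0.1495]
eef_rot: [-0.688, -0.16, 0.689, -0.16]
ft_force: [-0.5, 1.1, -3.8]
width: 0.0412
tcp [0.6401 0.137  0.1495] shift [-1.000e-03  1.289e+00  1.474e+00]
tcp [0.6401 0.137  0.1495] shift [0.511 1.289 1.474]
```

```bash
python3 -m pendant '0 0.05 0.06 0 0 0;0 0.14 0.16 0 0 0;0 0.24 0.27 0 0 0;0 0.34 0.39 0 0 0;0 0.44 0.5 0 0 0;0 0.54 0.62 0 0 0;0 0.61 0.7 0 0 0;0 0.65 0.74 0 0 0' ;python3 -m pendant '0 0.06 0.07 0 0 0;0 0.16 0.18 0 0 0;0 0.26 0.3 0 0 0;0 0.36 0.42 0 0 0;0 0.46 0.54 0 0 0;0 0.56 0.65 0 0 0;0 0.62 0.71 0 0 0;0 0.639 0.734 0 0 0';python3 -m pendant '0.1 0 0 0 0 0;0.2 0 0 0 0 0;0.3 0 0 0 0 0;0.4 0 0 0 0 0;0.46 0 0 0 0 0;0.48 0 0 0 0 0;0.48 0 0 0 0 0;0.48 0 0 0 0 0'; python3 -c "
from h import *
go(.451,-.3145,.0228)
p,d=vision.camera('scene'); cv2.imwrite('pics/s5.png',cv2.resize(p[110:230,80:240],None,fx=4,fy=4))"
```

```text
time: 11.15
ee_pos: [0.544, -0.093, 0.1488]
eef_rot: [-0.688, -0.159, 0.69, -0.159]
ft_force: [1.1, -0.8, -3.5]
width: 0.0414
time: 11.95
ee_pos: [0.4504, -0.3161, 0.1492]
eef_rot: [-0.689, -0.159, 0.689, -0.159]
ft_force: [0.0, 0.5, -3.3]
width: 0.0413
time: 12.75
ee_pos: [0.4524, -0.3145, 0.0313]
eef_rot: [0.689, 0.159, -0.688, 0.16]
ft_force: [0.4, 0.2, -2.9]
width: 0.0412
tcp [ 0.4524 -0.3145  0.0313] shift [ 0.034 -0.003  0.005]
```

View pics/s5.png

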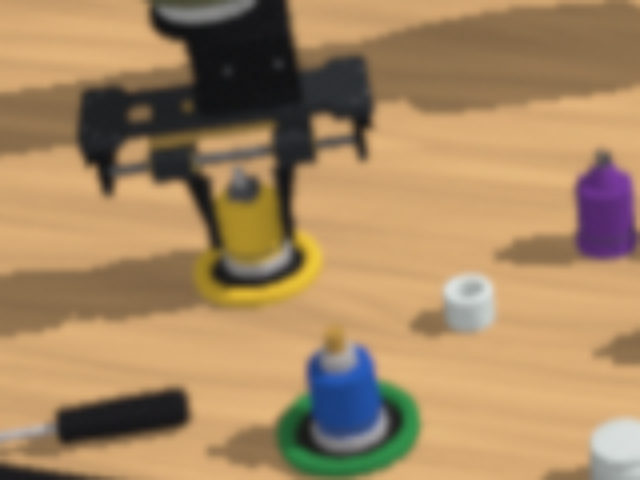

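Yellow is centred over its own dock (crop (255,250)) and blue stands upright. Lowering, releasing and lifting off.

```bash
python3 -m pendant '0.01 0 0 0 0 0;0.02 0 0 0 0 0;0.03 0 0 0 0 0;0.034 0 0 0 0 0;0.034 0 0 0 0 0';python3 -m pendant '0 0 0 0 0 0;0 0 0 0 0 0;0 0 0 0 0 0;0 0 0 0 0 0;0 0 0 0 0 0;0 0 0 0 0 0' 1; python3 -m pendant '-0.1 0 0 0 0 0;-0.25 0 0 0 0 0;-0.4 0 0 0 0 0;-0.52 0 0 0 0 0;-0.52 0 0 0 0 0;-0.52 0 0 0 0 0';python3 -c "
from h import *
go(.465,.0265,.15); go(.465,.0265,.022)
p,d=vision.camera('top')
k,lab,st,ce=cv2.connectedComponentsWithStats(cmask(p,'red').astype(np.uint8))
for i in range(1,k):
    if st[i,4]>25:
        P=cloud('top',d,lab==i); H=P[(P[:,2]>.05)&(P[:,2]<.062)]; print(ce[i].round(),circ(H) if len(H) else circ(P),len(H))"
```

```text
time: 13.3
ee_pos: [0.4516, -0.3145, 0.0227]
eef_rot: [0.689, 0.16, -0.689, 0.16]
ft_force: [-4.6, 3.0, 8.3]
width: 0.0412
time: 13.9
ee_pos: [0.4515, -0.3144, 0.0218]
eef_rot: [0.689, 0.16, -0.689, 0.16]
ft_force: [-0.3, 0.8, 0.5]
width: 0.0809
time: 14.5
ee_pos: [0.4517, -0.3145, 0.1521]
eef_rot: [0.689, 0.159, -0.689, 0.16]
ft_force: [-0.6, -0.0, 0.1]
width: 0.0872
tcp [ 0.4517 -0.3145  0.1521] shift [ 0.007 -1.201 -0.648]
tcp [ 0.4517 -0.3145  0.1521] shift [ 0.519 -1.202 -0.648]
[212. 141.] (array([637.7, 137.3]), 44.5) 0
[251. 201.] (array([463.6,  26.9]), 20.7) 130
```

```bash
python3 -m pendant '0 -0.12 -0.06 0 0 0;0 -0.28 -0.15 0 0 0;0 -0.44 -0.24 0 0 0;0 -0.6 -0.33 0 0 0;0 -0.76 -0.42 0 0 0;0 -0.9 -0.5 0 0 0;0 -1 -0.55 0 0 0;0 -1 -0.55 0 0 0' ;python3 -m pendant '0 -0.1 -0.05 0 0 0;0 -0.2 -0.098 0 0 0;0 -0.202 -0.098 0 0 0;0 -0.202 -0.098 0 0 0';python3 -m pendant '0.1 0 0 0 0 0;0.2 0 0 0 0 0;0.3 0 0 0 0 0;0.4 0 0 0 0 0;0.47 0 0 0 0 0;0.51 0 0 0 0 0;0.515 0 0 0 0 0;0.515 0 0 0 0 0';python3 -c "
from h import *
go(.4645,.0265,.022)
p,d=vision.camera('scene'); cv2.imwrite('pics/s6.png',cv2.resize(p[90:240,120:320],None,fx=4,fy=4))"
```

```text
time: 15.35
ee_pos: [0.4642, -0.0251, 0.1507]
eef_rot: [-0.688, -0.162, 0.689, -0.161]
ft_force: [0.9, -0.6, 0.6]
width: 0.087
time: 15.75
ee_pos: [0.4642, 0.0262, 0.1508]
eef_rot: [-0.688, -0.16, 0.689, -0.16]
ft_force: [-0.4, -0.6, 0.3]
width: 0.087
time: 16.55
ee_pos: [0.4649, 0.0262, 0.0233]
eef_rot: [-0.689, -0.159, 0.689, -0.16]
ft_force: [-0.6, -0.2, 0.3]
width: 0.0869
tcp [0.4649 0.0262 0.0233] shift [ 0.005 -0.002  0.001]
```

View pics/s6.png

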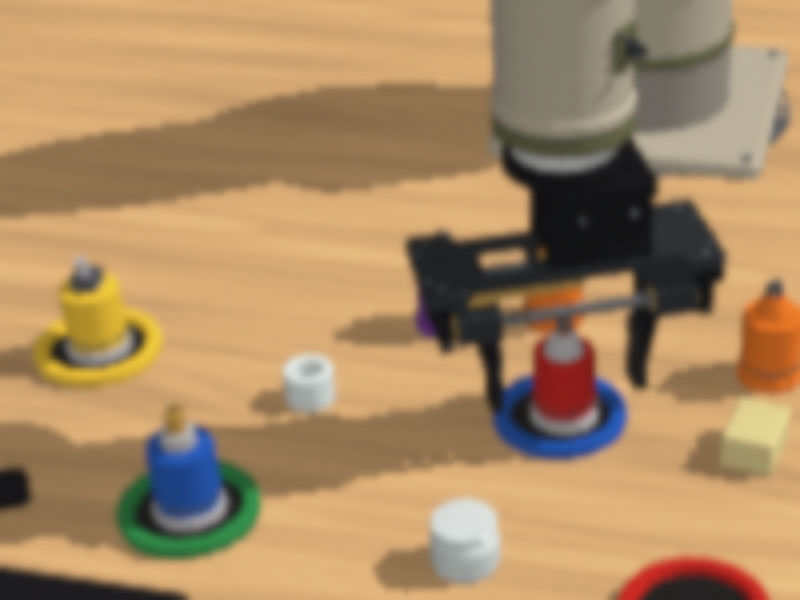

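The fingers straddle red (crop (563,380)), and yellow and blue are upright. Grip and lift.

```bash
python3 -m pendant '0 0 0 0 0 0;0 0 0 0 0 0;0 0 0 0 0 0;0 0 0 0 0 0;0 0 0 0 0 0;0 0 0 0 0 0;0 0 0 0 0 0;0 0 0 0 0 0' -1 35;  python3 -m pendant '-0.05 0 0 0 0 0;-0.15 0 0 0 0 0;-0.25 0 0 0 0 0;-0.35 0 0 0 0 0;-0.45 0 0 0 0 0;-0.51 0 0 0 0 0;-0.51 0 0 0 0 0;-0.51 0 0 0 0 0';python3 -c "
from h import *
go(.638,.1385,.15); go(.638,.1385,.022)"
```

```text
time: 17.4
ee_pos: [0.4648, 0.0266, 0.0231]
eef_rot: [0.689, 0.16, -0.689, 0.16]
ft_force: [-0.1, -0.7, 1.0]
width: 0.0413
time: 18.2
ee_pos: [0.4643, 0.0268, 0.1503]
eef_rot: [-0.689, -0.16, 0.689, -0.16]
ft_force: [-0.5, 0.3, -4.7]
width: 0.0412
tcp [0.4643 0.0268 0.1503] shift [ 0.001 -0.095 -0.821]
tcp [0.4643 0.0268 0.1503] shift [ 0.513 -0.095 -0.821]
```

```bash
python3 -m pendant '0 -0.01 -0.08 0 0 0;0 -0.03 -0.22 0 0 0;0 -0.045 -0.38 0 0 0;0 -0.06 -0.54 0 0 0;0 -0.08 -0.69 0 0 0;0 -0.09 -0.78 0 0 0;0 -0.095 -0.821 0 0 0;0 -0.095 -0.821 0 0 0';python3 -m pendant '0.1 0 0 0 0 0;0.2 0 0 0 0 0;0.3 0 0 0 0 0;0.4 0 0 0 0 0;0.46 0 0 0 0 0;0.48 0 0 0 0 0;0.48 0 0 0 0 0;0.48 0 0 0 0 0';python3 -c "
from h import *
go(.638,.1385,.023)
p,d=vision.camera('scene'); cv2.imwrite('pics/s7.png',cv2.resize(p[150:280,220:380],None,fx=4,fy=4))"
```

```text
time: 19.0
ee_pos: [0.6381, 0.1391, 0.1487]
eef_rot: [-0.688, -0.16, 0.69, -0.16]
ft_force: [0.3, 0.5, -4.1]
width: 0.0414
time: 19.8
ee_pos: [0.6392, 0.1385, 0.0319]
eef_rot: [0.689, 0.16, -0.688, 0.16]
ft_force: [0.6, 0.8, -3.3]
width: 0.0414
tcp [0.6392 0.1385 0.0319] shift [ 0.035 -0.002  0.004]
```

View pics/s7.png

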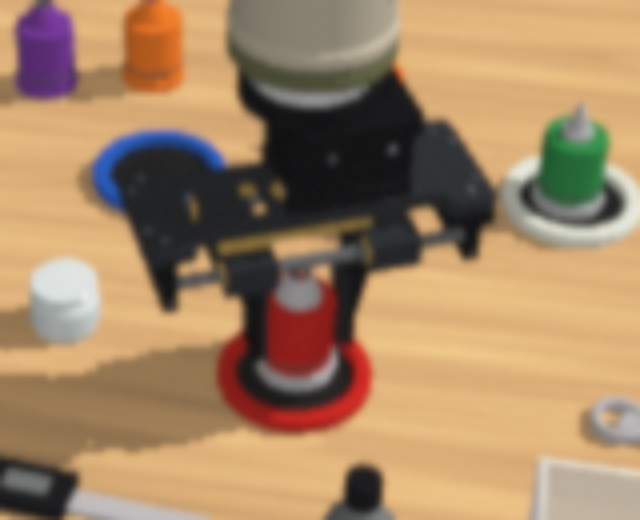

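Red hangs centred over the red dock (crop (300,340)). Lower, release, lift.

```bash
python3 -m pendant '0.01 0 0 0 0 0;0.02 0 0 0 0 0;0.03 0 0 0 0 0;0.034 0 0 0 0 0;0.034 0 0 0 0 0';python3 -m pendant '0 0 0 0 0 0;0 0 0 0 0 0;0 0 0 0 0 0;0 0 0 0 0 0;0 0 0 0 0 0;0 0 0 0 0 0' 1; python3 -m pendant '-0.1 0 0 0 0 0;-0.25 0 0 0 0 0;-0.4 0 0 0 0 0;-0.52 0 0 0 0 0;-0.52 0 0 0 0 0;-0.52 0 0 0 0 0';python3 -c "
from h import *
go(.6065,-.1837,.15)
p,d=vision.camera('top')
k,lab,st,ce=cv2.connectedComponentsWithStats(cmask(p,'blue').astype(np.uint8))
for i in range(1,k):
    if st[i,4]>25:
        P=cloud('top',d,lab==i); H=P[(P[:,2]>.05)&(P[:,2]<.062)]; print(ce[i].round(),circ(H) if len(H) else circ(P),len(H))"
```

```text
time: 20.35
ee_pos: [0.6387, 0.1384, 0.0232]
eef_rot: [0.689, 0.16, -0.689, 0.16]
ft_force: [-4.2, -2.5, 6.0]
width: 0.0415
time: 20.95
ee_pos: [0.6386, 0.1384, 0.022]
eef_rot: [0.689, 0.16, -0.689, 0.16]
ft_force: [0.3, 0.5, 0.1]
width: 0.0808
time: 21.55
ee_pos: [0.6388, 0.1384, 0.1524]
eef_rot: [0.689, 0.16, -0.688, 0.16]
ft_force: [0.2, -0.2, -0.5]
width: 0.0869
tcp [0.6388 0.1384 0.1524] shift [0.01  1.1   0.683]
[ 28. 150.] (array([602.2, 625.6]), 73.6) 136
[329. 151.] (array([ 603.6, -181.5]), 20.0) 108
```

```bash
python3 -m pendant '0 0.15 0.1 0 0 0;0 0.32 0.2 0 0 0;0 0.48 0.3 0 0 0;0 0.64 0.4 0 0 0;0 0.8 0.5 0 0 0;0 0.95 0.6 0 0 0;0 1 0.68 0 0 0;0 1 0.683 0 0 0' ;python3 -m pendant '0 0.098 0 0 0 0;0 0.098 0 0 0 0;0 0.098 0 0 0 0';python3 -m pendant '0.1 0 0 0 0 0;0.2 0 0 0 0 0;0.3 0 0 0 0 0;0.4 0 0 0 0 0;0.47 0 0 0 0 0;0.51 0 0 0 0 0;0.52 0 0 0 0 0;0.52 0 0 0 0 0';python3 -c "
from h import *
go(.606,-.1835,.022)"
```

```text
time: 22.4
ee_pos: [0.5927, -0.1662, 0.1501]
eef_rot: [-0.688, -0.157, 0.691, -0.158]
ft_force: [0.2, 0.5, -0.8]
width: 0.0872
time: 22.7
ee_pos: [0.6057, -0.1823, 0.1508]
eef_rot: [-0.688, -0.16, 0.689, -0.159]
ft_force: [-0.3, 0.3, -0.3]
width: 0.087
time: 23.5
ee_pos: [0.6064, -0.1829, 0.0225]
eef_rot: [0.689, 0.16, -0.689, 0.16]
ft_force: [-0.2, -0.7, 0.3]
width: 0.0871
tcp [ 0.6064 -0.1829  0.0225] shift [0.002 0.001 0.002]
```

```bash
python3 -m pendant '0 0 0 0 0 0;0 0 0 0 0 0;0 0 0 0 0 0;0 0 0 0 0 0;0 0 0 0 0 0;0 0 0 0 0 0;0 0 0 0 0 0;0 0 0 0 0 0' -1 35;  python3 -m pendant '-0.05 0 0 0 0 0;-0.15 0 0 0 0 0;-0.25 0 0 0 0 0;-0.35 0 0 0 0 0;-0.45 0 0 0 0 0;-0.51 0 0 0 0 0;-0.51 0 0 0 0 0;-0.51 0 0 0 0 0';python3 -c "
from h import *
go(.4665,.023,.15)"
```

```text
time: 24.3
ee_pos: [0.6061, -0.1834, 0.0221]
eef_rot: [0.689, 0.16, -0.689, 0.16]
ft_force: [0.6, -0.8, -0.4]
width: 0.0415
time: 25.1
ee_pos: [0.6055, -0.1831, 0.1487]
eef_rot: [-0.688, -0.16, 0.689, -0.16]
ft_force: [0.2, -0.4, -5.5]
width: 0.0414
tcp [ 0.6055 -0.1831  0.1487] shift [-0.005 -0.985  0.136]
```

```bash
python3 -m pendant '0 -0.07 0.01 0 0 0;0 -0.2 0.03 0 0 0;0 -0.36 0.05 0 0 0;0 -0.52 0.07 0 0 0;0 -0.68 0.09 0 0 0;0 -0.83 0.115 0 0 0;0 -0.94 0.13 0 0 0;0 -0.985 0.136 0 0 0';python3 -m pendant '0 0 0 0 0 0;0.1 0 0 0 0 0;0.2 0 0 0 0 0;0.3 0 0 0 0 0;0.4 0 0 0 0 0;0.46 0 0 0 0 0;0.475 0 0 0 0 0;0.475 0 0 0 0 0';python3 -c "
from h import *
go(.4665,.023,.0225)
p,d=vision.camera('scene'); cv2.imwrite('pics/s8.png',cv2.resize(p[120:280,120:320],None,fx=3,fy=3))"
```

```text
time: 25.9
ee_pos: [0.4648, 0.0252, 0.1483]
eef_rot: [-0.688, -0.161, 0.689, -0.161]
ft_force: [-0.2, -0.3, -4.7]
width: 0.0411
time: 26.7
ee_pos: [0.4671, 0.0221, 0.0302]
eef_rot: [-0.688, -0.16, 0.689, -0.159]
ft_force: [-0.3, 0.4, -5.1]
width: 0.0409
tcp [0.4671 0.0221 0.0302] shift [ 0.031 -0.004  0.001]
```

View pics/s8.png

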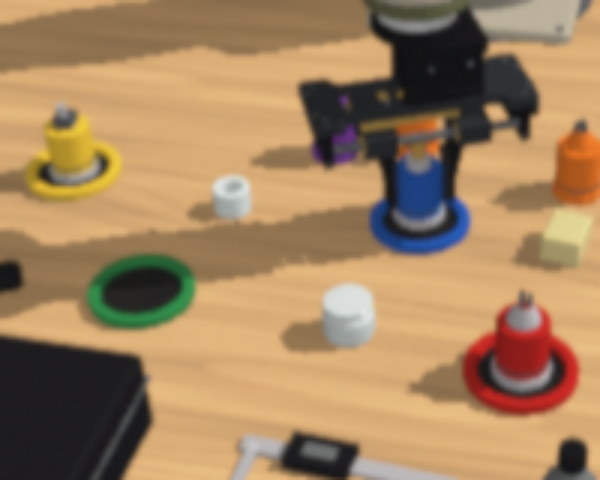

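Blue hangs centred over its dock (crop (420,195)), and red and yellow are upright. Release, then on to green.

```bash
python3 -m pendant '0.01 0 0 0 0 0;0.02 0 0 0 0 0;0.027 0 0 0 0 0;0.031 0 0 0 0 0;0.031 0 0 0 0 0';python3 -m pendant '0 0 0 0 0 0;0 0 0 0 0 0;0 0 0 0 0 0;0 0 0 0 0 0;0 0 0 0 0 0;0 0 0 0 0 0' 1; python3 -m pendant '-0.1 0 0 0 0 0;-0.25 0 0 0 0 0;-0.4 0 0 0 0 0;-0.52 0 0 0 0 0;-0.52 0 0 0 0 0;-0.52 0 0 0 0 0';python3 -c "
from h import *
go(.441,.288,.15)
p,d=vision.camera('top')
k,lab,st,ce=cv2.connectedComponentsWithStats(cmask(p,'green').astype(np.uint8))
for i in range(1,k):
    if st[i,4]>25:
        P=cloud('top',d,lab==i); H=P[(P[:,2]>.05)&(P[:,2]<.062)]; print(ce[i].round(),circ(H) if len(H) else circ(P),len(H))"
```

```text
time: 27.25
ee_pos: [0.4671, 0.0229, 0.023]
eef_rot: [0.689, 0.16, -0.689, 0.16]
ft_force: [0.3, -0.2, -4.1]
width: 0.041
time: 27.85
ee_pos: [0.4672, 0.0229, 0.0231]
eef_rot: [0.689, 0.16, -0.689, 0.16]
ft_force: [-0.8, 0.7, -0.9]
width: 0.0812
time: 28.45
ee_pos: [0.4674, 0.0228, 0.1533]
eef_rot: [0.689, 0.159, -0.688, 0.16]
ft_force: [-0.2, 0.2, -0.5]
width: 0.0869
tcp [0.4674 0.0228 0.1533] shift [ 0.013 -0.999 -0.372]
[328. 152.] (array([ 604.2, -183. ]), 44.3) 0
[149. 211.] (array([439.2, 289.1]), 20.3) 134
```

```bash
python3 -m pendant '0 -0.12 -0.04 0 0 0;0 -0.3 -0.11 0 0 0;0 -0.48 -0.18 0 0 0;0 -0.66 -0.25 0 0 0;0 -0.84 -0.31 0 0 0;0 -1 -0.372 0 0 0;0 -1 -0.372 0 0 0;0 -1 -0.372 0 0 0';python3 -m pendant '0.1 0 0 0 0 0;0.2 0 0 0 0 0;0.3 0 0 0 0 0;0.4 0 0 0 0 0;0.47 0 0 0 0 0;0.51 0 0 0 0 0;0.523 0 0 0 0 0;0.523 0 0 0 0 0';python3 -c "
from h import *
go(.441,.288,.022); print(r.read_state()['joint_positions'].round(2))
p,d=vision.camera('scene'); cv2.imwrite('pics/s9.png',cv2.resize(p[100:260,220:420],None,fx=3,fy=3))"
```

```text
time: 29.3
ee_pos: [0.4394, 0.2889, 0.1515]
eef_rot: [-0.688, -0.161, 0.69, -0.161]
ft_force: [0.1, -0.9, -0.3]
width: 0.0872
time: 30.1
ee_pos: [0.4408, 0.2878, 0.0222]
eef_rot: [-0.689, -0.159, 0.689, -0.16]
ft_force: [0.1, 0.4, -0.1]
width: 0.0867
tcp [0.4408 0.2878 0.0222] shift [ 0.001 -0.    -0.001]
[-0.03  0.43 -0.74  1.89  0.36  0.95 -2.05]
```

View pics/s9.png

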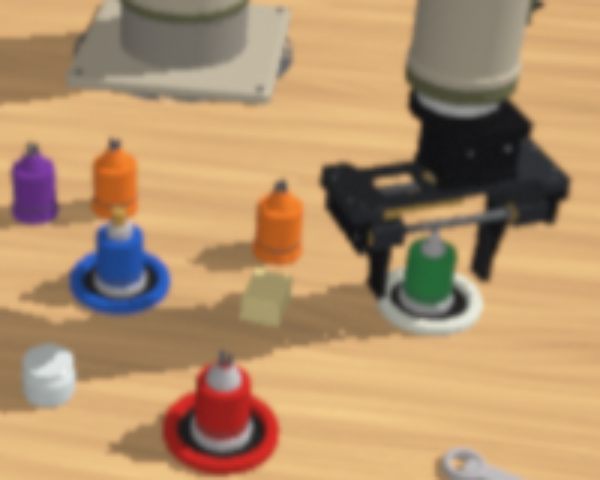

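Fingers straddle green (crop (430,270)); blue and red stand in their docks. Grip and lift.

```bash
python3 -m pendant '0 0 0 0 0 0;0 0 0 0 0 0;0 0 0 0 0 0;0 0 0 0 0 0;0 0 0 0 0 0;0 0 0 0 0 0;0 0 0 0 0 0;0 0 0 0 0 0' -1 35;  python3 -m pendant '-0.05 0 0 0 0 0;-0.15 0 0 0 0 0;-0.25 0 0 0 0 0;-0.35 0 0 0 0 0;-0.45 0 0 0 0 0;-0.53 0 0 0 0 0;-0.53 0 0 0 0 0;-0.53 0 0 0 0 0';python3 -c "
from h import *
go(.606,-.1835,.155)"
```

```text
time: 30.95
ee_pos: [0.4405, 0.2884, 0.0223]
eef_rot: [-0.689, -0.16, 0.689, -0.16]
ft_force: [-0.4, 0.1, 1.5]
width: 0.0414
time: 31.75
ee_pos: [0.4404, 0.2881, 0.1545]
eef_rot: [0.689, 0.16, -0.689, 0.16]
ft_force: [-0.8, 1.0, -4.2]
width: 0.0411
tcp [0.4404 0.2881 0.1545] shift [-1.000e-03  1.985e+00  2.350e-01]
```

```bash
python3 -m pendant '0 0.06 0.01 0 0 0;0 0.18 0.02 0 0 0;0 0.32 0.04 0 0 0;0 0.46 0.055 0 0 0;0 0.6 0.07 0 0 0;0 0.74 0.09 0 0 0;0 0.88 0.105 0 0 0;0 0.99 0.12 0 0 0';python3 -m pendant '0 0.1 0.01 0 0 0;0 0.24 0.03 0 0 0;0 0.4 0.05 0 0 0;0 0.56 0.065 0 0 0;0 0.72 0.08 0 0 0;0 0.86 0.1 0 0 0;0 0.96 0.11 0 0 0;0 0.995 0.115 0 0 0';python3 -m pendant '0 0 0 0 0 0;0.1 0 0 0 0 0;0.2 0 0 0 0 0;0.3 0 0 0 0 0;0.4 0 0 0 0 0;0.46 0 0 0 0 0;0.495 0 0 0 0 0;0.495 0 0 0 0 0';python3 -c "
from h import *
go(.606,-.1835,.0225)
p,d=vision.camera('scene'); cv2.imwrite('pics/s10.png',cv2.resize(p[120:280,80:280],None,fx=3,fy=3))"
```

```text
time: 32.55
ee_pos: [0.5221, 0.0503, 0.153]
eef_rot: [-0.688, -0.159, 0.69, -0.159]
ft_force: [0.2, 0.4, -3.7]
width: 0.041
time: 33.35
ee_pos: [0.6054, -0.1865, 0.1523]
eef_rot: [-0.688, -0.159, 0.69, -0.158]
ft_force: [0.0, -0.2, -3.0]
width: 0.0413
time: 34.15
ee_pos: [0.6057, -0.1822, 0.0302]
eef_rot: [-0.688, -0.16, 0.689, -0.16]
ft_force: [-0.5, -0.6, -2.5]
width: 0.0414
tcp [ 0.6057 -0.1822  0.0302] shift [0.031 0.005 0.001]
```

View pics/s10.png

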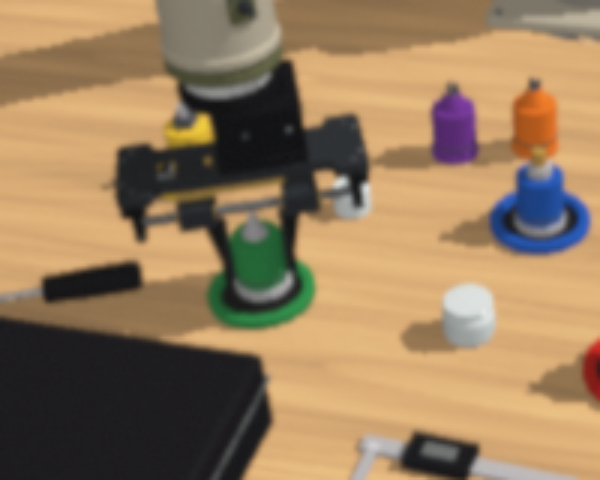

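Green hangs centred over the green dock (crop (260,265)). Lower, release, lift high and step back for the last check.

```bash
python3 -m pendant '0.01 0 0 0 0 0;0.02 0 0 0 0 0;0.027 0 0 0 0 0;0.031 0 0 0 0 0;0.031 0 0 0 0 0';python3 -m pendant '0 0 0 0 0 0;0 0 0 0 0 0;0 0 0 0 0 0;0 0 0 0 0 0;0 0 0 0 0 0;0 0 0 0 0 0' 1; python3 -m pendant '-0.1 0 0 0 0 0;-0.25 0 0 0 0 0;-0.4 0 0 0 0 0;-0.55 0 0 0 0 0;-0.7 0 0 0 0 0;-0.8 0 0 0 0 0;-0.8 0 0 0 0 0'; python3 -m pendant '0 0.1 0.15 0 0 0;0 0.2 0.3 0 0 0;0 0.4 0.45 0 0 0;0 0.6 0.6 0 0 0;0 0.7 0.7 0 0 0;0 0.8 0.75 0 0 0;0 0.8 0.75 0 0 0;0 0.8 0.75 0 0 0';python3 - <<'E'
from h import *
D=dict(red=(638,138.7),blue=(466.5,23),yellow=(451,-314.5),green=(606,-183.5))
for n in("top","scene"):
    p,d=vision.camera(n); cv2.imwrite(f"pics/f_{n}.png",p)
    for c in HUE:
        k,lab,st,ce=cv2.connectedComponentsWithStats(cmask(p,c).astype(np.uint8))
        P=np.vstack([cloud(n,d,lab==i) for i in range(1,k) if st[i,4]>25])
        P=P[np.hypot(*(P[:,:2]*1000-D[c]).T)<60]; H=P[(P[:,2]>.05)&(P[:,2]<.062)]
        print(n,c,len(H),circ(H) if len(H) else '',"zmax",P[:,2].max().round(3),"dock",D[c])
E
```

```text
time: 34.7
ee_pos: [0.6062, -0.1831, 0.0233]
eef_rot: [-0.689, -0.16, 0.689, -0.16]
ft_force: [-0.2, 0.1, -3.5]
width: 0.0414
time: 35.3
ee_pos: [0.6064, -0.1831, 0.0234]
eef_rot: [0.689, 0.16, -0.689, 0.16]
ft_force: [-0.5, 0.4, -0.4]
width: 0.0809
time: 36.0
ee_pos: [0.608, -0.1832, 0.2278]
eef_rot: [0.691, 0.159, -0.687, 0.161]
ft_force: [0.3, 0.0, -0.6]
width: 0.0871
time: 36.8
ee_pos: [0.5253, -0.4458, 0.2219]
eef_rot: [-0.689, -0.16, 0.689, -0.159]
ft_force: [0.3, 0.3, 0.5]
width: 0.087
top red 117 (array([635.8, 139. ]), 21.1) zmax 0.081 dock (638, 138.7)
top blue 135 (array([466.1,  24.1]), 20.9) zmax 0.062 dock (466.5, 23)
top yellow 153 (array([ 451.1, -312.9]), 21.1) zmax 0.061 dock (451, -314.5)
top green 131 (array([ 604.8, -181.3]), 20.9) zmax 0.061 dock (606, -183.5)
scene red 101 (array([638.9, 138.8]), 19.9) zmax 0.061 dock (638, 138.7)
scene blue 69 (array([470.7,  23.9]), 19.0) zmax 0.059 dock (466.5, 23)
scene yellow 70 (array([ 453.2, -309.6]), 20.4) zmax 0.062 dock (451, -314.5)
scene green 70 (array([ 609.3, -180.2]), 17.8) zmax 0.06 dock (606, -183.5)
```

View pics/f_top.png

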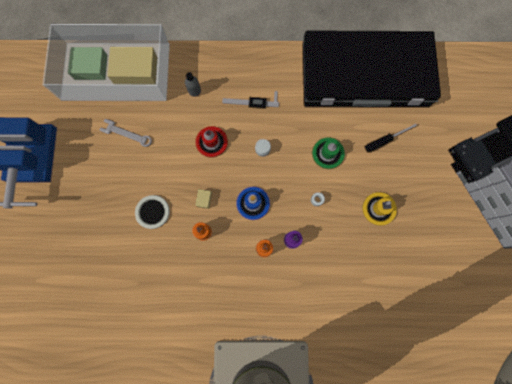

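View pics/f_scene.png

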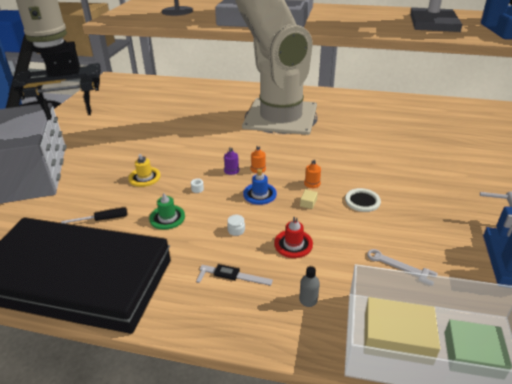

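Both final views show each tool upright in its own dock, the spare dock (152,211 in top view) empty, and the gripper free with about zero force.

```bash
python3 -c "
from bench import close_job
print(close_job())"
```

```text
the job is handed in; nothing more can be done
None
```

All four attachments now stand upright in the docks of their own colour, the pale spare dock is empty, and the job is handed in at about 37 s of the 120 s. I parked blue in the green dock, moved yellow and red to their own docks, then moved blue and finally green.

**Position:** the top camera puts every tool within about 3 mm of its dock centre. The side camera reads up to about 5 mm off, most for blue and yellow. Those readings disagree slightly, but both are well inside the 12 mm of slack.

**Upright:** the sleeve tops measure at the expected height of about 56 mm, and both pictures show the tools standing straight. The top view's highest red pixel read 81 mm, which I took to be a stray colour on the chuck's nose.

**Forces:** the wrist readings at the end of each move stayed under about 11 N. The open gripper was clear of everything and reading about zero at the end. No check failed.

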